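# Clamp the rock core in the hand-cranked cam vice

### The arm

A 6-joint arm with a two-finger parallel gripper is mounted at the origin on the work surface. World frame = base frame: x ahead of the robot, y to its left, z up, the work surface at z = 0. Lengths are in mm, angles in degrees, forces in N, time in s.
With the tool pointing down it reaches from about 375 to 925 mm from the base axis. Payload 5.7 kg.
Tool frame: the origin (TCP) lies midway between the tips of the shut fingers; the grasp point (between the pads) lies 19 mm behind it; y points along the fingers, z is the direction in which the jaws open and shut, and the axes are right-handed (so a half turn about y gives the same grasp; the last joint's range is limited). The gripper opens to 85 mm and grips with 20 to 120 N. Pads are 22 mm wide; open, the fingers measure 114 mm over their backs; the gripper's body (76 mm by 85 mm) begins 54 mm behind the grasp point. The pads swing forward as they close: fully open they stand 13 mm farther back than shut.
Start: joints at [-71.912, 20.558, 86.54, -0, 72.909, -6.595], TCP at [250.54, -545.154, 231.267] pointing down, gripper open.
Joint ranges: [-170.27, 170.27], [-57.76, 135], [12.27, 136.19], [-55.21, 235.2], [11.17, 155.16], [-170.74, 170.74]. Speed limits (degrees/s): [136.94, 136.94, 180, 180, 180, 180].

### API

Orientations are given as [roll, pitch, yaw] about the fixed x, y, z axes, in that order (R = Rz(yaw) Ry(pitch) Rx(roll)).
In Python, from plant import r, imaging, workorder gives the robot as it stands.
- The arm moves only by the tool servo_tool, never from a script. Its arguments are lists of equal length, an entry for each row: "slide": the shift along the tool's x, y, z as a fraction of full scale, a list of three; "rot": the turn, a rotation vector about the tool's x, y, z as a fraction of full scale, a list of three; "claw": the gripper's target within -1 to 1 (shut at 1, half-way at 0, fully open at -1). In form: {"slide": [[x, y, z], ...], "rot": [[wx, wy, wz], ...], "claw": [claw, ...]}. A call has 1 to 8 rows; each row shifts and turns the commanded pose from where the row before left it, along the tool's axes as they then stand; what a row does not reach is not made up. Full scale, the value 1, is 0.025 m for a shift and 0.12 rad for a turn. A row lasts 1/12 s, in which the tool goes at most 41.7 mm and 7.16 degrees, less where a joint would pass 70% of its speed; a pose out of reach is approached as far as the arm can. A call with a number of a shift or a turn outside -1 to 1 is refused whole. A call with a gripper value outside its range is refused whole. The fingers move at their own pace and stop on an object; "force" is the grip in N (left out, the last holds). Time passes only in rows, so rows that do not move let the fingers close. It gives the time, the measured TCP pose, the force and the opening at its end, in the units of the state.
- r.get_state(): the state, without advancing time (a new reading comes with each control period).
- imaging.camera(name): name is "side" or "top"; returns the picture (384x512x3 uint8, red, green, blue); there is no depth.
- imaging.camera_params(name): a dict with "intrinsics" (3x3 intrinsics, pixels), "R" (3x3) and "t" (3): a world point X has camera coordinates R X + t. Camera axes: x right, y down, z forward; pixel columns grow to the right and rows downward; lengths in mm; the calibration is good to about 2 mm. A picture is of the moment at which its call begins. camera_params takes no time and is no camera call.
- workorder.job_done(): hands the job in, once; it reports no verdict.
Trained networks look in the newest picture that a camera, given by its name, has taken for a name from the list of things; names that differ only in an ending like _2 or _b are one class to them, and where a whole thing is asked for, a point or a joint stands for the part that bears it (a point fixed in the world has none). Each returns a list of dicts, best first, with "score" (0 to 1); they miss things now and then, are a little off and sometimes report something else, mostly with a low value. They report only what shows in the picture. A call takes as long as a camera call. They do not tell look-alikes from the thing itself.
- imaging.boxes_of(camera, thing): "point" ([row, column] as shares, 0 to 1, of the picture: columns of its width, rows of its height, amid what is visible of it).
- imaging.cut_out(camera, thing): "mask" (384x512 bool, what is visible of it) and "point" ([row, column] as shares, 0 to 1, of the picture: columns of its width, rows of its height, amid what is visible of it).
The state is a dict: "time": time; "q": joint angles; "qvel": joint speeds; "joint_torque": joint torques, N m; "eef_pos": TCP position; "tcp_rot": TCP orientation; "ft_force": force on the tool from outside, world axes, zero at the start; "wrist_torque": the same for the moment, N m; "width": finger opening in mm.
Only numpy, scipy, OpenCV 4.12 (cv2) and the standard library are available. Lean on these libraries where they do the work, as an engineer would, in place of code of your own. Each camera call takes 0.05 s, during which the arm holds its last target.

### The job

Stand the slim rock core upright in the vee of the cam vice, let go of it, then turn the crank clockwise until the follower rests in the cam's flat dwell, so that the core stays firmly clamped when you let go of the handle. Do not crank on into the second rise behind the dwell: that squeezes the core too hard and cracks it. Leave the other things on the bench where they are.

Things in the scene. Friction and masses are not known exactly. Their poses are not given: they have to be found in the camera images.
- core: The rock core to clamp: slim grey stone cylinder standing upright on the bench, 38 mm diameter, 70 mm tall, 140 to 280 g. Origin at the centre of its underside, z up along its axis. The only other stone cylinder is the stub, fatter and shorter.
- stub: Bystander: fat short grey stone cylinder, 54 mm diameter, 40 mm tall, standing on the bench. Origin at the centre of its underside.
- beaker: Bystander: glass beaker, 84 mm across, 110 mm tall. Origin at the centre of its underside.
- shingle: Bystander: dark flat L-shaped roofing-shingle sample, about 90 x 100 mm, 6 mm thick, lying on the bench. Origin at the underside.
- vice: The cam vice, fixed to the bench: wooden base plate 120 x 285 mm, top at z = 12 mm (the core stands on it), from y = -80 to +205 mm of this frame. Origin on the vertical cam shaft at bench level, z up. Along +y: cam shaft (y = 0), roller follower in a guide block (top at z = 52 mm), sprung jaw, then the fixed vee (vee, y = 155 mm).
- vee: Fixed steel vee: two upright faces at 90 degrees, 30 mm high, open towards -y (to the jaw); axes as the vice. Origin: where the centre of the core's underside rests when pushed fully into the vee, on the base plate's top. With the jaw open there are 12 mm to spare along y: set the core down some 6 mm towards -y of this origin, and the closing jaw slides it home.
- crank: Aluminium crank arm (top at z = 62 mm, 20 mm wide) that turns the upright cam shaft; the origin lies on the shaft axis, +x points along the arm to the handle. The cam is clamped on the shaft at a different angle each time (up to 0.6 rad either way), so the crank's angle does not tell where the dwell is: look at the cam or feel for it.
- handle (a point): Middle of the crank's upright black handle, 65 mm from the shaft axis, 90 mm above the bench. It is a freely spinning round grip, 24 mm diameter, from z = 64 to 116 mm: pinch it from above and carry it round the circle without turning the gripper.
- cam_axis (a point): Centre of the flat steel cam (z = 30 to 44 mm, radius 30 to 54 mm) under the crank arm, on the shaft axis; fixed. Turning clockwise from above brings under the roller: the round part (no lift; the start lies 0.2 to 2.2 rad before its end), first rise (18 mm in 1.3 rad), flat dwell (0.50 rad wide), second rise (6 mm in 0.4 rad), a stop.
- roller (a point): Centre of the 20 mm follower roller when the cam gives no lift (fixed point, 40 mm from the shaft). A spring presses it on the cam. Pushing the handle round takes about 1 N on the round part, up to 10 to 14 N on the first rise, falling smoothly to 1 N in the dwell, and quickly 15 N or more on the second rise. Let go on a rise, the crank springs back; in the dwell it stays.
- jaw_open (a point): Middle of the moving jaw's face when fully open (fixed point): steel block 34 mm wide, top at z = 42 mm, facing the vee. It moves with the roller and meets the core after some 12 mm. In the dwell its springs press the core with 10 to 13 N, after the whole second rise with about twice that; more than 20 N cracks the core.
There are look-alikes about, which are no part of the job. Leave any yellow look-alike of the core alone.

How it is judged:
By the outcome, as a careful person would: the job done as asked, in the order asked, and still so for the second after the job is handed in, with the robot touching nothing.
It also fails if it takes over 72 s, if anything falls off the work surface, if the arm or the gripper's body presses on something with over 40 N, if the wrist force passes 120 N, or if a joint passes its speed limit or range.

## Working session

There is one attempt and no reset: what is moved stays moved. The work goes in short steps, Python scripts to look and compute and a tool call to move; the robot and the scene stay as the last step left them, time stands still between calls to the robot, and variables do not carry over. Pictures are saved under pics/ and viewed, and the job is handed in when it is done.

Besides the shell and the picture viewer there is one more tool, called after "Call:" by a JSON object that holds its "api" and its "payload", one argument or row to a line. servo_tool: Moves the arm, as the interface text tells. Shift numbers are shares of 0.025 m and turn numbers shares of 0.12 rad, none past 1 either way. Its arguments: {"type":"object","properties":{"slide":{"type":"array","items":{"type":"array","items":{"type":"number"}}},"rot":{"type":"array","items":{"type":"array","items":{"type":"number"}}},"claw":{"type":"array","items":{"type":"number"}},"force":{"type":"number"}},"required":["slide","rot","claw"]}

```bash
ls; mkdir -p pics; python3 - <<'E'
from plant import r, imaging, workorder
import cv2
print(r.get_state())
for n in ["top","side"]:
    im=imaging.camera(n); cv2.imwrite(f"pics/{n}0.png",im[:,:,::-1])
    print(n,imaging.camera_params(n))
    for t in ["core","stub","vice","vee","crank","handle"]:
        print(t,[(round(d['score'],2),[round(d['point'][0]*384),round(d['point'][1]*512)]) for d in imaging.boxes_of(n,t)])
E
```

```text
pics
{'time': 0.0, 'q': array([-7.19130866e+01,  2.05971475e+01,  8.65992270e+01,  4.69653795e-04,
        7.29087499e+01, -6.59492762e+00]), 'qvel': array([ 0.01883305,  0.03065592, -0.0356258 , -0.06307296,  0.02416182,
        0.00285887]), 'joint_torque': array([-1.52764638e-03, -5.27616549e+01, -2.78617430e+01, -2.53626049e-04,
        1.32183032e-02,  4.96609943e-06]), 'eef_pos': array([ 250.3280679 , -544.53383455,  230.46018107]), 'tcp_rot': array([-9.01043773e+01,  1.25191437e-02, -1.55318309e+02]), 'ft_force': array([-0.94440202,  0.21333947,  0.55503901]), 'wrist_torque': array([0.02031562, 0.01781594, 0.01854583]), 'width': 85.49343099894557}
top {'intrinsics': array([[394.84823557,   0.        , 252.30899312],
       [  0.        , 394.84823557, 197.34347568],
       [  0.        ,   0.        ,   1.        ]]), 'R': array([[ 0.0241365 , -0.99970569, -0.00244173],
       [-0.99677101, -0.0238784 , -0.076664  ],
       [ 0.07658313,  0.00428424, -0.997054  ]]), 't': array([  15.29457006,  604.29586795, 1226.23890265])}
core [(0.73, [230, 124]), (0.57, [200, 131]), (0.53, [244, 103]), (0.47, [248, 156])]
stub [(0.76, [220, 174])]
vice [(0.93, [208, 276]), (0.34, [151, 180])]
vee [(0.69, [211, 238]), (0.57, [207, 305])]
crank [(0.66, [210, 305])]
handle [(0.51, [208, 273]), (0.48, [211, 307])]
side {'intrinsics': array([[368.43522869,   0.        , 258.40320773],
       [  0.        , 368.43522869, 188.41643576],
       [  0.        ,   0.        ,   1.        ]]), 'R': array([[-0.97941395, -0.20133123, -0.01463065],
       [-0.08695637,  0.48620257, -0.86950885],
       [ 0.18217275, -0.85033687, -0.49370061]]), 't': array([599.474372  , 113.38515345, 980.74226657])}
core [(0.96, [305, 229]), (0.78, [292, 306]), (0.71, [319, 270]), (0.64, [358, 300])]
stub [(0.71, [269, 267]), (0.33, [167, 278])]
vice [(0.65, [200, 277])]
vee [(0.86, [215, 267])]
crank [(0.48, [166, 277])]
handle [(0.57, [167, 283])]
```

```bash
python3 - <<'E'
import cv2
a=cv2.imread("pics/top0.png"); b=cv2.imread("pics/side0.png")
cv2.imwrite("pics/t1.png",cv2.resize(a[120:300,70:350],None,fx=2.8,fy=2.8,interpolation=3))
cv2.imwrite("pics/s1.png",cv2.resize(b[120:384,150:400],None,fx=2.25,fy=2.25,interpolation=3))
E
```

```text
(no output)
```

View pics/t1.png

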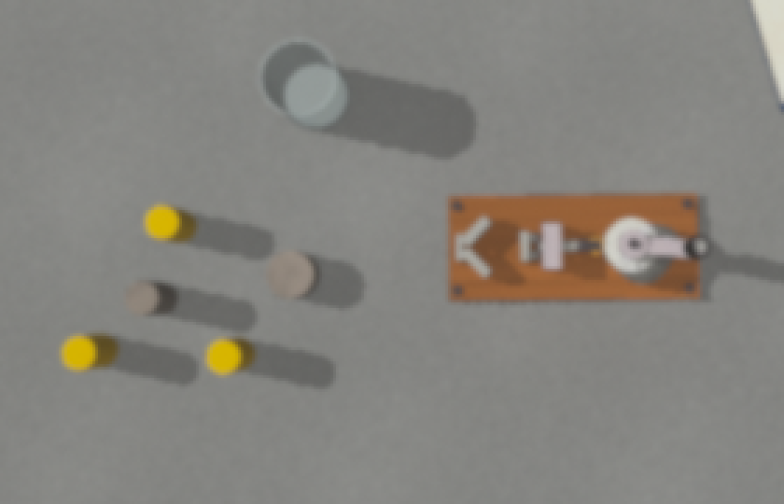

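View pics/s1.png

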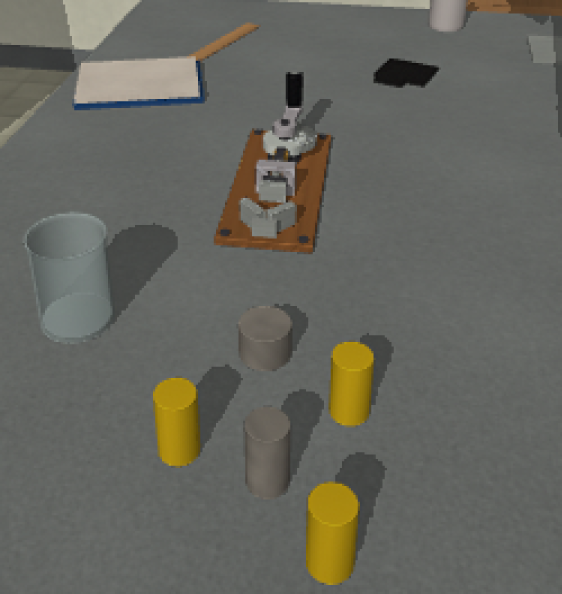

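View pics/top0.png

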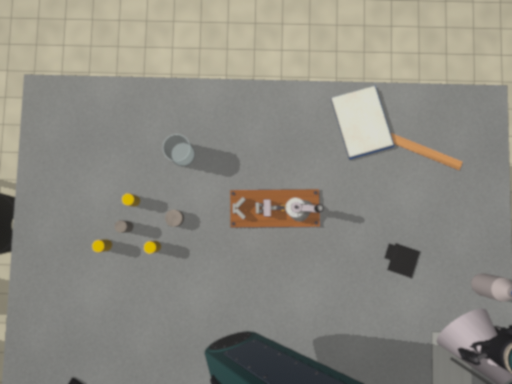

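The thing could be confused with: yellow cylinders at top-pixels (200,129), (246,100), (247,151), and the fat stub at (217,175). The slim grey one at (227,122) is the core (side view about (320,269)). The vice's vee lies at (208,238), and the handle at (208,319) points right, toward world -y.

```bash
cat > h.py <<'E'
import numpy as np, cv2
from plant import r, imaging, workorder
from scipy.optimize import least_squares, minimize
P={n:imaging.camera_params(n) for n in("top","side")}
def proj(n,X):
    X=np.atleast_2d(X); p=P[n]; c=X@p["R"].T+p["t"]; q=c@p["intrinsics"].T; return q[:,:2]/q[:,2:]
def ray(n,uv,z):
    p=P[n]; d=p["R"].T@np.linalg.solve(p["intrinsics"],[uv[0],uv[1],1]); o=-p["R"].T@p["t"]
    return o+d*(z-o[2])/d[2]
def cyl(n,x,y,z0,rad,h):
    a=np.linspace(0,2*np.pi,60); pts=np.vstack([np.c_[x+rad*np.cos(a),y+rad*np.sin(a),0*a+z] for z in(z0,z0+h)])
    hull=cv2.convexHull((proj(n,pts)).astype(np.float32)); return hull[:,0]
E
cat > a.py <<'E'
from h import *
def softmask(n,hull):
    m=np.zeros((384*4,512*4),np.uint8); cv2.fillPoly(m,[np.round(hull*4+1.5).astype(np.int32)],255)
    return cv2.resize(m,(512,384),interpolation=cv2.INTER_AREA)/255.
ims={n:cv2.imread(f"pics/{n}0.png") for n in P}
def sel(n,thing,pt):
    imaging.camera(n)
    best=min(imaging.cut_out(n,thing),key=lambda d:np.hypot(d['point'][0]*384-pt[0],d['point'][1]*512-pt[1]))
    return best
res={}
for thing,rad,h,pt in(("core",19,70,{"top":(227,122),"side":(320,269)}),("stub",27,40,{"top":(217,175),"side":(269,267)})):
    ms={n:sel(n,thing,pt[n]) for n in P}
    for n in ms: print(thing,n,ms[n]['score'],ms[n]['mask'].sum(),np.array(ms[n]['point'])*[384,512])
    for cams in(["top"],["side"],["top","side"]):
        f=lambda v:sum(np.abs(softmask(n,cyl(n,v[0],v[1],0,rad,h))-ms[n]['mask']).sum()/ms[n]['mask'].sum() for n in cams)
        x0=ray("top",pt["top"][::-1],h)[:2]
        o=minimize(f,x0,method="Nelder-Mead",options=dict(initial_simplex=[x0,x0+[8,0],x0+[0,8]]))
        print(thing,cams,o.x,o.fun)
# plate
for n in P:
    hsv=cv2.cvtColor(ims[n],cv2.COLOR_BGR2HSV)
    m=((hsv[...,0]<16)&(hsv[...,1]>120)).astype(np.uint8)
    k,l,s,c=cv2.connectedComponentsWithStats(m)
    cc=[i for i in range(1,k) if s[i,4]>80]; print(n,s[cc],c[cc])
    i=min(cc,key=lambda i:np.hypot(*(c[i]-([276,209] if n=="top" else [272,205]))))
    hull=cv2.convexHull(cv2.findContours((l==i).astype(np.uint8),0,1)[0][0] if 0 else np.argwhere(l==i)[:,::-1].astype(np.int32))
    hm=np.zeros((384,512),np.uint8); cv2.fillPoly(hm,[hull],1)
    def f(v):
        x,y,t=v[0],v[1],v[2]/100
        R=np.array([[np.cos(t),-np.sin(t)],[np.sin(t),np.cos(t)]])
        q=np.array([[a,b] for a in(-60,60) for b in(-80,205)])@R.T+[x,y]
        pts=np.vstack([np.c_[q,0*q[:,:1]+z] for z in ((12,) if n=="top" else (0,12))])
        return np.abs(softmask(n,cv2.convexHull(proj(n,pts).astype(np.float32))[:,0])-hm).sum()
    x0=np.r_[ray("top",(297,208),12)[:2],0]
    o=minimize(f,x0,method="Nelder-Mead",options=dict(initial_simplex=[x0,x0+[10,0,0],x0+[0,10,0],x0+[0,0,5]]))
    print("vice",n,o.x,o.fun,hm.sum())
    print("hand",ray("top",(319,208.5),116))
E
python3 a.py
```

```text
core top 0.7 195 [229.5168 124.2112]
core side 0.75 776 [321.216 269.312]
core ['top'] [502.30900167 428.09974103] 0.09268979386626446
core ['side'] [504.17247556 431.02499276] 0.0634273296947645
core ['top', 'side'] [503.30855106 429.73541622] 0.21171836855281367
stub top 0.51 287 [221.184  173.7216]
stub side 0.65 612 [268.1856 268.3904]
stub ['top'] [531.43316367 274.11572329] 0.05253808840609414
stub ['side'] [533.71443161 275.67833452] 0.06078431372549019
stub ['top', 'side'] [532.45966643 274.90963028] 0.15880202870244223
top [[ 393  136   68   33  516]
 [ 231  190   88   37 2003]] [[427.11627907 152.03100775]
 [271.6445332  207.97353969]]
vice top [ 572.95275208 -103.94617644    1.22244041] 191.12941176470588 3196
hand [ 568.61577217 -166.12833716  116.        ]
side [[ 356   43   49   84 1967]
 [ 395   43   11   16  117]
 [ 235  131   29   16   97]
 [ 245  178   52   54 1145]] [[375.84443315  95.67768175]
 [401.          51.08547009]
 [249.20618557 138.15463918]
 [272.41048035 208.34497817]]
vice side [ 576.05498013 -102.22618417    3.18491253] 71.0470588235294 2150
hand [ 568.61577217 -166.12833716  116.        ]
```

```bash
cat > b.py <<'E'
from h import *
import sys
x,y,t=map(float,sys.argv[1:4])
def W(p):
    p=np.atleast_2d(np.array(p,float)); c,s=np.cos(t),np.sin(t)
    return np.c_[x+c*p[:,0]-s*p[:,1],y+s*p[:,0]+c*p[:,1],p[:,2]]
S=8
for n,(r0,r1,c0,c1) in(("top",(180,236,224,328)),("side",(128,240,235,305))):
    im=cv2.imread(f"pics/{n}0.png")[r0:r1,c0:c1]; S=7 if n=="top" else 5
    im=cv2.resize(im,None,fx=S,fy=S,interpolation=cv2.INTER_NEAREST)
    def pl(pts,col,close=True):
        uv=(proj(n,W(pts))-[c0,r0]+.5)*S
        cv2.polylines(im,[np.round(uv).astype(np.int32)],close,col,1)
    a=np.linspace(0,2*np.pi,40)
    pl([[-60,-80,12],[60,-80,12],[60,205,12],[-60,205,12]],(0,255,0))
    pl(np.c_[19*np.cos(a),155+19*np.sin(a),0*a+12],(255,0,0))
    pl(np.c_[30*np.cos(a),30*np.sin(a),0*a+44],(0,255,255))
    pl([[-27,182-0,42],[0,155+27-0,42],[27,182,42]],(255,0,255),False)
    pl([[0,-10,62],[0,10,62]],(0,0,255),False)
    pl([[-10,0,62],[10,0,62]],(0,0,255),False)
    pl(np.c_[12*np.cos(a),-65+12*np.sin(a),0*a+116],(255,255,0))
    cv2.imwrite(f"pics/ov_{n}_{sys.argv[4]}.png",im)
E
python3 b.py 574.5 -103 0.02 1
```

```text
(no output)
```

View pics/ov_top_1.png

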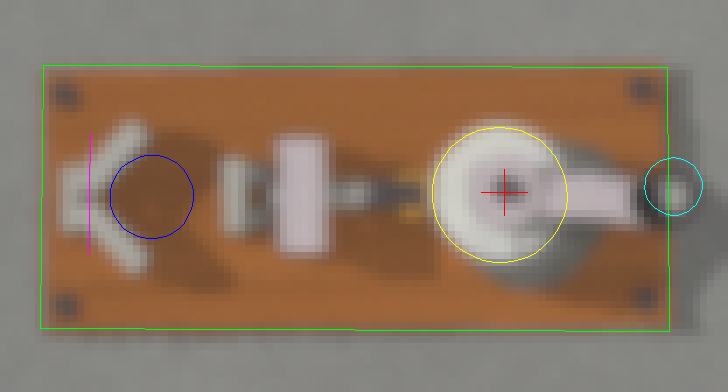

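View pics/ov_side_1.png

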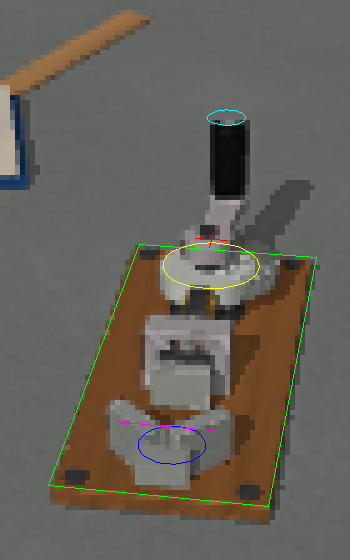

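```bash
python3 b.py 575 -105 0.034 2
```

```text
(no output)
```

View pics/ov_top_2.png

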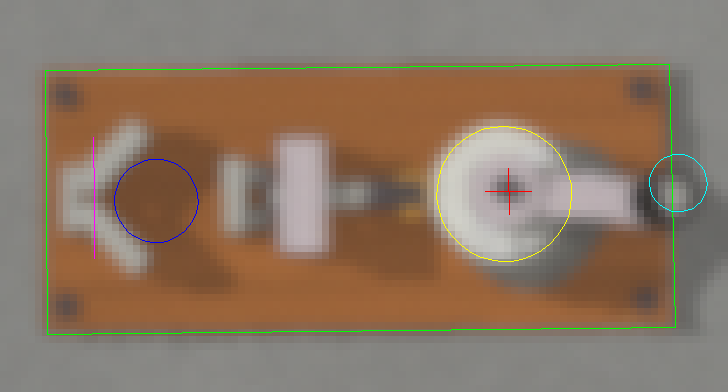

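View pics/ov_side_2.png

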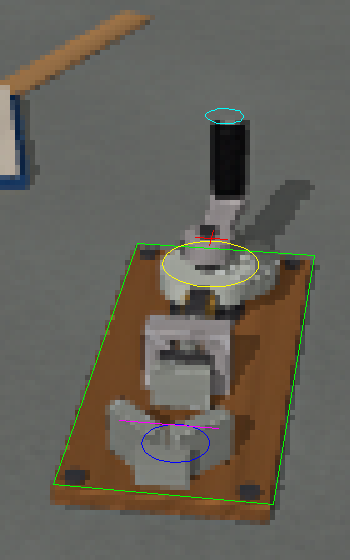

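Call:
{"api": "servo_tool", "payload": {
  "slide": [
    [0,0,0],
    [0,0,0],
    [0,0,0],
    [0,0,0],
    [0,0,0],
    [0,0,0],
    [0,0,0],
    [0,0,0]
  ],
  "rot": [
    [0,-1,0],
    [0,-1,0],
    [0,-1,0],
    [0,-1,0],
    [0,-1,0],
    [0,-1,0],
    [0,-1,0],
    [0,-1,0]
  ],
  "claw": [-1,-1,-1,-1,-1,-1,-1,-1],
  "force": 40
}}

```text
time: 1.77
eef_pos: [250.5, -545.2, 231.3]
tcp_rot: [-90.0, 0.0, -100.0]
ft_force: [0.1, -0.0, -0.3]
width: 85.7
```

Call:
{"api": "servo_tool", "payload": {
  "slide": [
    [0,0,0],
    [0,0,0],
    [0,0,0],
    [0,0,1],
    [0,0,1],
    [0,0,1],
    [0,0,1],
    [0,0,1]
  ],
  "rot": [
    [0,-1,0],
    [0,-0.5,0],
    [0,0,0],
    [0,0,0],
    [0,0,0],
    [0,0,0],
    [0,0,0],
    [0,0,0]
  ],
  "claw": [-1,-1,-1,-1,-1,-1,-1,-1]
}}

```text
time: 2.43
eef_pos: [376.6, -545.1, 231.3]
tcp_rot: [-90.0, 0.0, -90.2]
ft_force: [-0.6, -0.2, 0.3]
width: 85.5
```

Call:
{"api": "servo_tool", "payload": {
  "slide": [
    [-1,0,0.5],
    [-1,0,0.5],
    [-1,0,0.5],
    [-1,0,0.5],
    [-1,0,0.5],
    [-1,0,0.5],
    [-1,0,0.5],
    [-1,0,0.5]
  ],
  "rot": [
    [0,0,0],
    [0,0,0],
    [0,0,0],
    [0,0,0],
    [0,0,0],
    [0,0,0],
    [0,0,0],
    [0,0,0]
  ],
  "claw": [-1,-1,-1,-1,-1,-1,-1,-1]
}}

```text
time: 3.1
eef_pos: [476.0, -343.9, 231.3]
tcp_rot: [-90.0, 0.0, -90.1]
ft_force: [0.3, -0.7, 0.9]
width: 85.4
```

Call:
{"api": "servo_tool", "payload": {
  "slide": [
    [-1,0,0],
    [-1,0,0],
    [-1,0,0],
    [-1,0,0],
    [-1,0,0],
    [-1,0,0],
    [-1,0,0],
    [-1,0,0]
  ],
  "rot": [
    [0,0,0],
    [0,0,0],
    [0,0,0],
    [0,0,0],
    [0,0,0],
    [0,0,0],
    [0,0,0],
    [0,0,0]
  ],
  "claw": [-1,-1,-1,-1,-1,-1,-1,-1]
}}

```text
time: 3.77
eef_pos: [475.4, -144.0, 231.4]
tcp_rot: [-90.0, -0.0, -90.2]
ft_force: [0.6, 0.0, 0.3]
width: 85.5
```

Call:
{"api": "servo_tool", "payload": {
  "slide": [
    [-1,0,0],
    [-1,0,0],
    [-1,0,0],
    [-1,0,0],
    [-1,0,0],
    [-1,0,0],
    [-1,0,0],
    [-1,0,0]
  ],
  "rot": [
    [0,0,0],
    [0,0,0],
    [0,0,0],
    [0,0,0],
    [0,0,0],
    [0,0,0],
    [0,0,0],
    [0,0,0]
  ],
  "claw": [-1,-1,-1,-1,-1,-1,-1,-1]
}}

```text
time: 4.43
eef_pos: [475.5, 56.1, 231.5]
tcp_rot: [-90.0, 0.0, -90.1]
ft_force: [-0.6, 0.3, -0.0]
width: 85.6
```

Call:
{"api": "servo_tool", "payload": {
  "slide": [
    [-1,0,0],
    [-1,0,0],
    [-1,0,0],
    [-1,0,0],
    [-1,0,0],
    [-1,0,0],
    [-1,0,0],
    [-1,0,0]
  ],
  "rot": [
    [0,0,0],
    [0,0,0],
    [0,0,0],
    [0,0,0],
    [0,0,0],
    [0,0,0],
    [0,0,0],
    [0,0,0]
  ],
  "claw": [-1,-1,-1,-1,-1,-1,-1,-1]
}}

```text
time: 5.1
eef_pos: [475.4, 256.2, 231.5]
tcp_rot: [-90.0, 0.0, -90.1]
ft_force: [-0.7, -0.6, 0.7]
width: 84.9
```

```bash
python3 - <<'E'
from h import *
for uv in((100,245.5),(129,199.5),(150.5,247)): print(ray("top",uv,70))
print("handle top",ray("top",(224+672/7-.5,180+190/7-.5),116),ray("side",(280.9,151.9),116))
E
```

```text
[443.31993548 485.95399621  70.        ]
[584.57548604 405.02699587  70.        ]
[442.52493702 333.19076457  70.        ]
handle top [ 574.08213037 -167.52760865  116.        ] [ 570.84911734 -161.01961425  116.        ]
```

Call:
{"api": "servo_tool", "payload": {
  "slide": [
    [-1,0,0.2],
    [-1,0,0.2],
    [-1,0,0.2],
    [-1,0,0.2],
    [-1,0,0.2],
    [-1,0,0.12],
    [-0.94,0,0],
    [0,0,0]
  ],
  "rot": [
    [0,0,0],
    [0,0,0],
    [0,0,0],
    [0,0,0],
    [0,0,0],
    [0,0,0],
    [0,0,0],
    [0,0,0]
  ],
  "claw": [-0.4,-0.4,-0.4,-0.4,-0.4,-0.4,-0.4,-0.4]
}}

```text
time: 5.77
eef_pos: [503.6, 432.6, 231.2]
tcp_rot: [-90.0, 0.2, -90.0]
ft_force: [0.4, 1.0, 2.2]
width: 59.8
```

Call:
{"api": "servo_tool", "payload": {
  "slide": [
    [0,1,0],
    [0,1,0],
    [0,1,0],
    [0,1,0],
    [0,1,0],
    [0,0,0]
  ],
  "rot": [
    [0,0,0],
    [0,0,0],
    [0,0,0],
    [0,0,0],
    [0,0,0],
    [0,0,0]
  ],
  "claw": [-0.4,-0.4,-0.4,-0.4,-0.4,-0.4]
}}

```text
time: 6.27
eef_pos: [500.3, 425.5, 101.2]
tcp_rot: [-90.4, -0.3, -90.1]
ft_force: [-1.1, -0.9, -0.4]
width: 59.9
```

```bash
python3 - <<'E'
from h import *
im=imaging.camera("side"); im2=imaging.camera("top")
cv2.imwrite("pics/s3.png",np.hstack([cv2.resize(im[190:384,190:390,::-1],None,fx=2,fy=2),cv2.resize(im2[150:290,60:240,::-1],(400,388))]))
s=r.get_state();print(s['eef_pos'],s['width'],s['q'])
E
```

```text
[502.93115108 427.54565427 105.87292385] 59.82376366819684 [ 3.43780550e+01  3.24668020e+01  8.56870093e+01 -2.50115970e-03
  6.19852759e+01  3.44512047e+01]
```

View pics/s3.png

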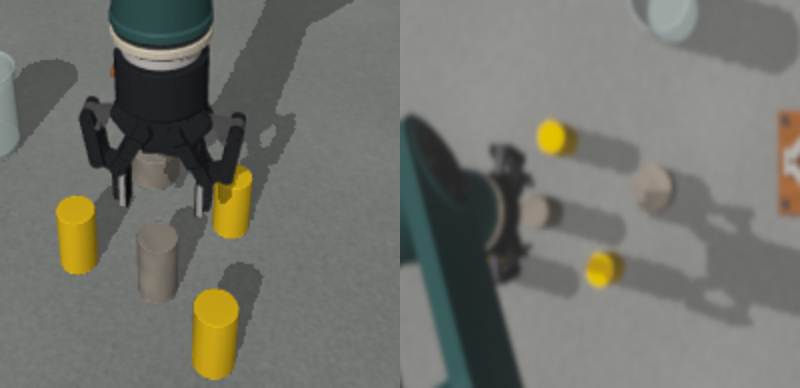

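Call:
{"api": "servo_tool", "payload": {
  "slide": [
    [-0.08,0.9,0],
    [0,0.9,0],
    [0,0.8,0],
    [0,0.35,0],
    [0,0,0],
    [0,0,0]
  ],
  "rot": [
    [0,0,0],
    [0,0,0],
    [0,0,0],
    [0,0,0],
    [0,0,0],
    [0,0,0]
  ],
  "claw": [-0.4,-0.4,-0.4,-0.4,-0.4,-0.4]
}}

```text
time: 6.87
eef_pos: [504.4, 430.8, 34.0]
tcp_rot: [-89.9, 0.1, -90.0]
ft_force: [0.5, -0.4, 0.2]
width: 59.9
```

Call:
{"api": "servo_tool", "payload": {
  "slide": [
    [0,0,0],
    [0,0,0],
    [0,0,0],
    [0,0,0],
    [0,0,0],
    [0,0,0],
    [0,0,0],
    [0,0,0]
  ],
  "rot": [
    [0,0,0],
    [0,0,0],
    [0,0,0],
    [0,0,0],
    [0,0,0],
    [0,0,0],
    [0,0,0],
    [0,0,0]
  ],
  "claw": [0.6,0.6,0.6,0.6,0.6,0.6,0.6,0.6]
}}

```text
time: 7.53
eef_pos: [504.7, 431.2, 34.6]
tcp_rot: [-89.8, 0.1, -90.0]
ft_force: [-0.6, -0.6, 7.1]
width: 37.4
```

```bash
python3 - <<'E'
from h import *
im=imaging.camera("side")
cv2.imwrite("pics/s4.png",cv2.resize(im[190:384,190:390,::-1],None,fx=3,fy=3))
s=r.get_state();print(s['eef_pos'],s['width'],s['ft_force'])
E
```

```text
[504.73740566 431.23517588  34.65609224] 37.24118937292175 [-1.0907528  -0.48767888  6.92663559]
```

View pics/s4.png

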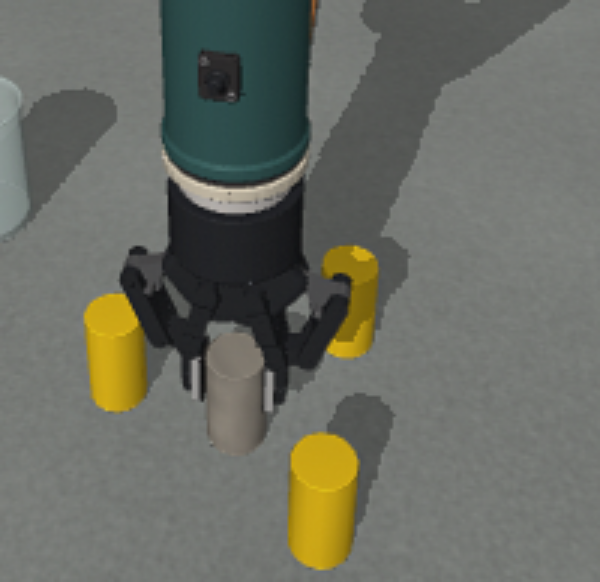

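Call:
{"api": "servo_tool", "payload": {
  "slide": [
    [0,-0.3,0],
    [0,-0.7,0],
    [0,-1,0],
    [0,-1,0],
    [0,-1,0],
    [0,-0.6,0],
    [0,0,0],
    [0,0,0]
  ],
  "rot": [
    [0,0,0],
    [0,0,0],
    [0,0,0],
    [0,0,0],
    [0,0,0],
    [0,0,0],
    [0,0,0],
    [0,0,0]
  ],
  "claw": [0.6,0.6,0.6,0.6,0.6,0.6,0.6,0.6]
}}

```text
time: 8.25
eef_pos: [504.0, 430.7, 148.7]
tcp_rot: [-89.9, 0.1, -90.0]
ft_force: [0.1, 0.1, -2.1]
width: 37.0
```

Call:
{"api": "servo_tool", "payload": {
  "slide": [
    [0.5,0,0.1],
    [0.9,0,0.2],
    [0.9,0,0.2],
    [0.9,0,0.2],
    [0.9,0,0.2],
    [0.9,0,0.2],
    [0.9,0,0.2],
    [0.9,0,0.2]
  ],
  "rot": [
    [0,0,0],
    [0,0,0],
    [0,0,0],
    [0,0,0],
    [0,0,0],
    [0,0,0],
    [0,0,0],
    [0,0,0]
  ],
  "claw": [0.6,0.6,0.6,0.6,0.6,0.6,0.6,0.6]
}}

```text
time: 8.92
eef_pos: [539.6, 257.9, 145.5]
tcp_rot: [-90.2, -0.1, -90.0]
ft_force: [1.7, -0.0, -2.1]
width: 36.6
```

Call:
{"api": "servo_tool", "payload": {
  "slide": [
    [0.9,0,0.2],
    [0.9,0,0.2],
    [0.9,0,0.2],
    [0.9,0,0.2],
    [0.9,0,0.2],
    [0.9,0,0.2],
    [0.7,0,0],
    [0,0,0]
  ],
  "rot": [
    [0,0,0],
    [0,0,0],
    [0,0,0],
    [0,0,0],
    [0,0,0],
    [0,0,0],
    [0,0,0],
    [0,0,0]
  ],
  "claw": [0.6,0.6,0.6,0.6,0.6,0.6,0.6,0.6]
}}

```text
time: 9.58
eef_pos: [569.6, 103.8, 145.6]
tcp_rot: [-90.2, -0.1, -90.1]
ft_force: [0.1, -0.9, -2.0]
width: 37.2
```

Call:
{"api": "servo_tool", "payload": {
  "slide": [
    [0.8,0,0.08],
    [0.8,0,0],
    [0.65,0,0],
    [0,1,0],
    [0,0.4,0],
    [0,0,0],
    [0,0,0]
  ],
  "rot": [
    [0,0,0],
    [0,0,0],
    [0,0,0],
    [0,0,0],
    [0,0,0],
    [0,0,0],
    [0,0,0]
  ],
  "claw": [0.6,0.6,0.6,0.6,0.6,0.6,0.6]
}}

```text
time: 10.17
eef_pos: [571.3, 52.1, 111.1]
tcp_rot: [-90.2, 0.0, -90.0]
ft_force: [0.0, -0.0, -1.6]
width: 37.1
```

```bash
python3 - <<'E'
from h import *
im=imaging.camera("side")
cv2.imwrite("pics/s5.png",cv2.resize(im[110:260,200:350,::-1],None,fx=4,fy=4))
im2=imaging.camera("top")
cv2.imwrite("pics/t5.png",cv2.resize(im2[150:270,200:350,::-1],None,fx=5,fy=5))
s=r.get_state();print(s['eef_pos'],s['width'],s['ft_force'])
best=imaging.cut_out("side","core"); print([(b['score'],np.array(b['point'])*[384,512],b['mask'].sum()) for b in best])
print(proj("side",[[572,45.5,z] for z in(12,58,82,128)]))
E
```

```text
[572.99840099  52.18586344 112.71402634] 37.118075550801024 [ 0.91520346  0.35382066 -1.72777986]
[(0.92, array([186.8928, 270.3872]), np.int64(358)), (0.89, array([305.088 , 230.2976]), np.int64(710)), (0.86, array([357.696 , 295.2192]), np.int64(881)), (0.83, array([291.4176, 307.0976]), np.int64(652))]
[[268.99712242 215.09621102]
 [268.98987974 201.2103317 ]
 [268.98597111 193.71658821]
 [268.97821621 178.84865514]]
```

View pics/s5.png

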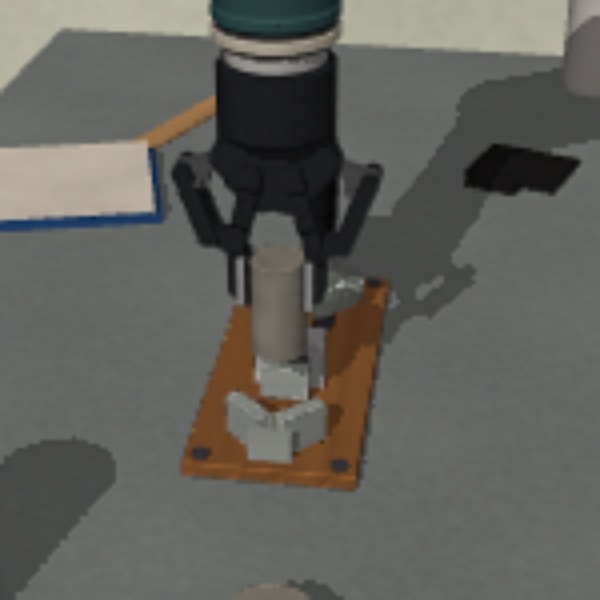

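View pics/t5.png

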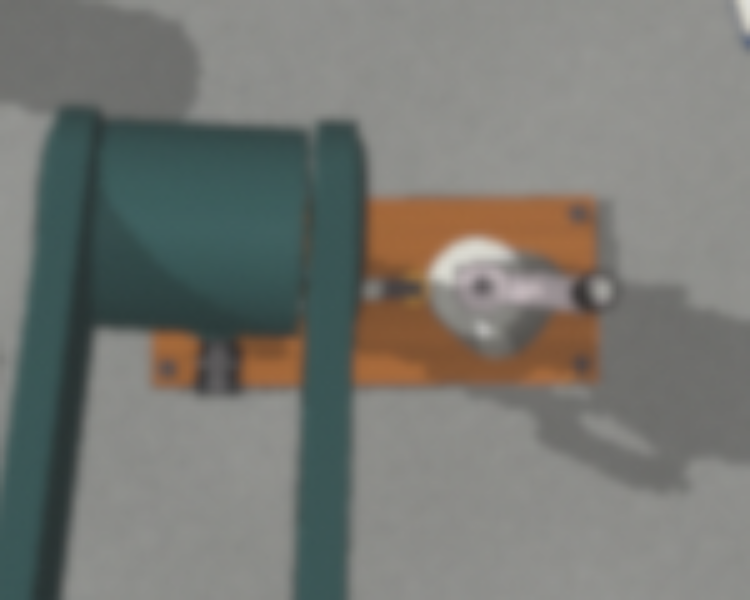

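```bash
cat > c.py <<'E'
from h import *
from a_soft import softmask
im=imaging.camera("side"); m=imaging.cut_out("side","core")
m=min(m,key=lambda d:abs(d['point'][0]*384-187)+abs(d['point'][1]*512-270))['mask']
z=r.get_state()['eef_pos'][2]-34.6
f=lambda v:np.abs(softmask("side",cyl("side",v[0],v[1],v[2],19,70))-m).sum()
x0=np.array([572,48,z]); g=lambda v:f(np.r_[v,z])
o=minimize(g,x0[:2],method="Nelder-Mead",options=dict(initial_simplex=[x0[:2],x0[:2]+[8,0],x0[:2]+[0,8]]))
print(z,o.x,o.fun,m.sum())
for x in(569,572,575): print(x,proj("side",[[x,51+d,zz] for d,zz in((-6,12),(30,42),(30,12))]).round(1).tolist())
cv2.imwrite("pics/s6.png",cv2.resize(im[190:240,240:300,::-1],None,fx=10,fy=10,interpolation=cv2.INTER_NEAREST))
E
cat > a_soft.py <<'E'
import numpy as np,cv2
def softmask(n,hull):
    m=np.zeros((384*4,512*4),np.uint8); cv2.fillPoly(m,[np.round(hull*4+1.5).astype(np.int32)],255)
    return cv2.resize(m,(512,384),interpolation=cv2.INTER_AREA)/255.
E
python3 c.py
```

```text
78.7233615919572 [572.81276703  51.67406845] 59.28235294117647 350
569 [[270.1, 215.1], [267.8, 213.1], [267.8, 222.3]]
572 [[269.0, 215.0], [266.7, 213.0], [266.7, 222.2]]
575 [[268.0, 214.9], [265.6, 212.9], [265.6, 222.1]]
```

View pics/s6.png

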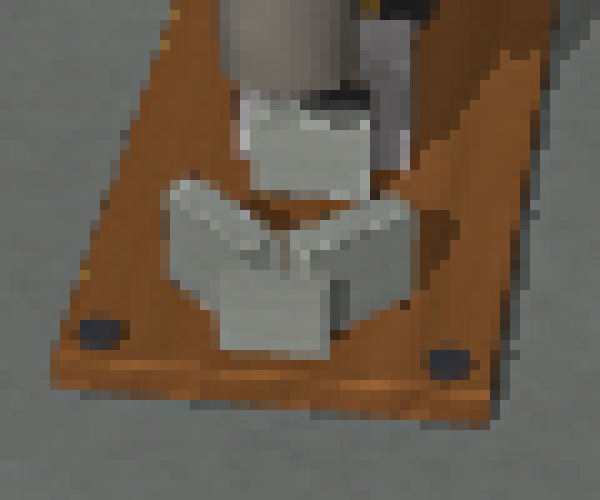

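Call:
{"api": "servo_tool", "payload": {
  "slide": [
    [0.24,0,-0.07],
    [0,0,0],
    [0,0.7,0],
    [0,0.8,0],
    [0,0.7,0],
    [0,0.3,0],
    [0,0,0],
    [0,0,0]
  ],
  "rot": [
    [0,0,0],
    [0,0,0],
    [0,0,0],
    [0,0,0],
    [0,0,0],
    [0,0,0],
    [0,0,0],
    [0,0,0]
  ],
  "claw": [0.6,0.6,0.6,0.6,0.6,0.6,0.6,0.6]
}}

```text
time: 11.08
eef_pos: [571.3, 45.5, 50.2]
tcp_rot: [-90.0, 0.0, -90.0]
ft_force: [-0.3, 0.0, -1.2]
width: 37.2
```

```bash
python3 - <<'E'
from h import *
im=imaging.camera("side")
cv2.imwrite("pics/s7.png",cv2.resize(im[160:240,240:300,::-1],None,fx=7,fy=7,interpolation=cv2.INTER_NEAREST))
s=r.get_state();print(s['eef_pos'],s['width'],s['ft_force'])
E
```

```text
[571.926274    45.52148685  50.78748696] 37.14331278259895 [-0.42479491 -0.14858776 -1.32323198]
```

View pics/s7.png

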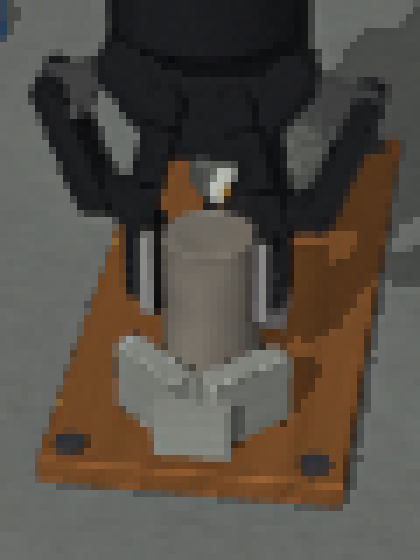

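Call:
{"api": "servo_tool", "payload": {
  "slide": [
    [0,0.08,0],
    [0,0.06,0],
    [0,0.04,0],
    [0,0,0],
    [0,0,0]
  ],
  "rot": [
    [0,0,0],
    [0,0,0],
    [0,0,0],
    [0,0,0],
    [0,0,0]
  ],
  "claw": [0.6,0.6,0.6,0.6,0.6]
}}

```text
time: 11.55
eef_pos: [572.0, 45.6, 46.6]
tcp_rot: [-89.9, -0.0, -90.0]
ft_force: [-2.2, 0.3, 6.1]
width: 36.9
```

Call:
{"api": "servo_tool", "payload": {
  "slide": [
    [0,0,0],
    [0,0,0],
    [0,0,0],
    [0,0,0],
    [0,0,0],
    [0,0,0]
  ],
  "rot": [
    [0,0,0],
    [0,0,0],
    [0,0,0],
    [0,0,0],
    [0,0,0],
    [0,0,0]
  ],
  "claw": [0.2,0,-0.2,-0.4,-0.4,-0.4]
}}

```text
time: 12.05
eef_pos: [571.2, 45.6, 45.5]
tcp_rot: [-90.0, 0.0, -90.0]
ft_force: [0.5, -0.2, -1.1]
width: 60.0
```

Call:
{"api": "servo_tool", "payload": {
  "slide": [
    [0,-0.4,0],
    [0,-0.8,0],
    [0,-1,0],
    [0,-1,0],
    [0,-1,0],
    [0,-0.8,0],
    [0,0,0]
  ],
  "rot": [
    [0,0,0],
    [0,0,0],
    [0,0,0],
    [0,0,0],
    [0,0,0],
    [0,0,0],
    [0,0,0]
  ],
  "claw": [-0.4,-0.4,-0.4,-0.4,-0.4,-0.4,-0.4]
}}

```text
time: 12.63
eef_pos: [574.3, 45.6, 175.7]
tcp_rot: [-89.5, -0.0, -90.0]
ft_force: [1.0, -0.2, -0.3]
width: 60.1
```

```bash
python3 - <<'E'
from h import *
im=imaging.camera("side")
cv2.imwrite("pics/s8.png",cv2.resize(im[100:240,220:320,::-1],None,fx=4,fy=4,interpolation=cv2.INTER_NEAREST))
im=imaging.camera("top")
cv2.imwrite("pics/t8.png",cv2.resize(im[160:250,200:350,::-1],None,fx=5,fy=5,interpolation=cv2.INTER_CUBIC))
s=r.get_state();print(s['eef_pos'],s['width'],s['ft_force'])
E
```

```text
[571.92243338  45.60667841 171.87331203] 59.3239468831862 [-1.3835571  -0.32845202 -0.68438884]
```

View pics/s8.png

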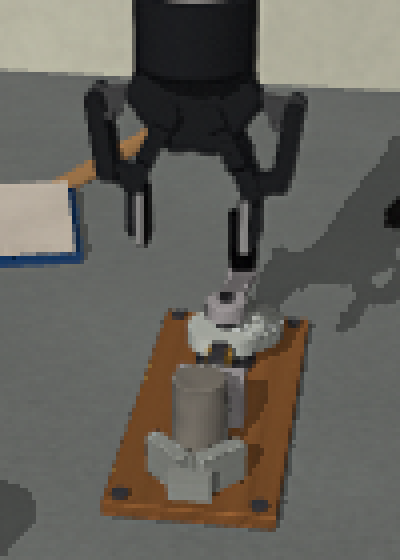

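View pics/t8.png

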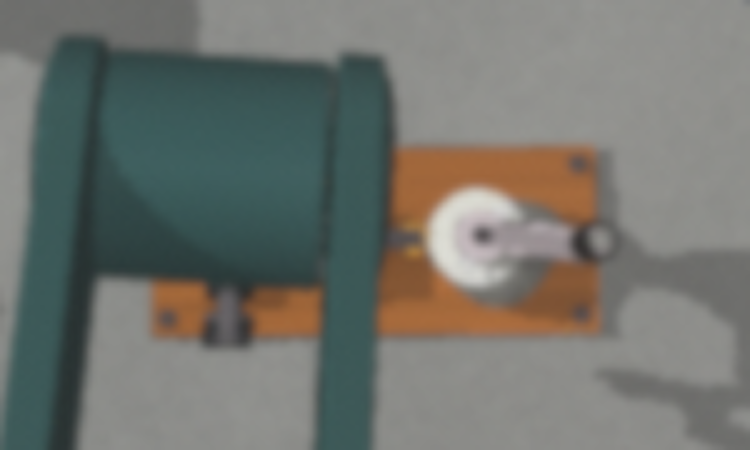

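```bash
python3 - <<'E'
from h import *
im=imaging.camera("top")
cv2.imwrite("pics/t9.png",cv2.resize(im[190:230,275:335,::-1],None,fx=12,fy=12,interpolation=cv2.INTER_NEAREST))
im=imaging.camera("side")
cv2.imwrite("pics/s9.png",cv2.resize(im[140:200,255:305,::-1],None,fx=10,fy=10,interpolation=cv2.INTER_NEAREST))
print(ray("top",(318.9,207.5),116),ray("top",(296.1,206.5),66))
b=imaging.boxes_of("top","handle"); print([(x['score'],np.array(x['point'])*[384,512]) for x in b])
b=imaging.boxes_of("side","handle"); print([(x['score'],np.array(x['point'])*[384,512]) for x in b])
E
```

```text
[ 571.53281666 -165.80362857  116.        ] [ 575.66874319 -104.54143044   66.        ]
[(0.56, array([205.7856, 304.2816]))]
[]
```

View pics/t9.png

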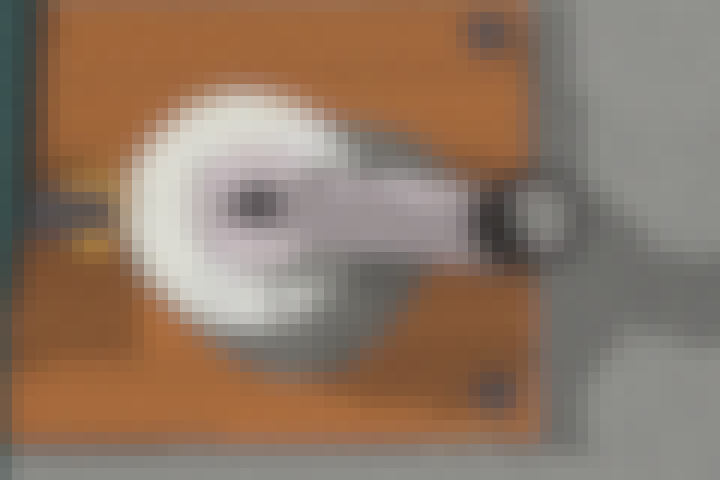

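View pics/s9.png

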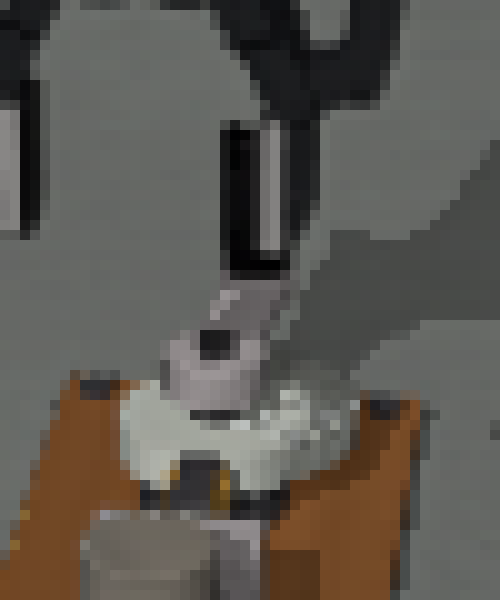

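Call:
{"api": "servo_tool", "payload": {
  "slide": [
    [1,0,0],
    [1,0,0],
    [1,0,0],
    [1,0,0],
    [1,0,0],
    [1,0,0],
    [1,0,0],
    [1,0,0]
  ],
  "rot": [
    [0,0,0],
    [0,0,0],
    [0,0,0],
    [0,0,0],
    [0,0,0],
    [0,0,0],
    [0,0,0],
    [0,0,0]
  ],
  "claw": [-0.4,-0.4,-0.4,-0.4,-0.4,-0.4,-0.4,-0.4]
}}

```text
time: 13.6
eef_pos: [570.4, -155.4, 169.3]
tcp_rot: [-90.1, 0.1, -90.0]
ft_force: [0.7, 0.2, 0.5]
width: 59.7
```

Call:
{"api": "servo_tool", "payload": {
  "slide": [
    [0.48,0,0],
    [0,0,0],
    [0,0,0],
    [0,0,0],
    [0,0,0],
    [0,0,0],
    [0,0,0],
    [0,0,0]
  ],
  "rot": [
    [0,0,0],
    [0,-1,0],
    [0,-1,0],
    [0,-1,0],
    [0,-1,0],
    [0,-1,0],
    [0,-1,0],
    [0,-0.54,0]
  ],
  "claw": [-0.4,-0.4,-0.4,-0.4,-0.4,-0.4,-0.4,-0.4]
}}

```text
time: 14.27
eef_pos: [570.7, -165.6, 169.6]
tcp_rot: [-90.0, 0.1, -44.7]
ft_force: [0.2, 0.4, 1.0]
width: 60.1
```

Call:
{"api": "servo_tool", "payload": {
  "slide": [
    [0,0.8,0],
    [0,0,0],
    [0,0,0],
    [0,0,0]
  ],
  "rot": [
    [0,0,0],
    [0,0,0],
    [0,0,0],
    [0,0,0]
  ],
  "claw": [-0.4,-0.4,-0.4,-0.4]
}}

```text
time: 14.6
eef_pos: [571.0, -166.0, 150.3]
tcp_rot: [-90.0, 0.1, -45.0]
ft_force: [-0.0, 0.1, 0.5]
width: 59.5
```

```bash
python3 - <<'E'
from h import *
im=imaging.camera("side")
cv2.imwrite("pics/s10.png",cv2.resize(im[100:240,220:320,::-1],None,fx=5,fy=5,interpolation=cv2.INTER_CUBIC))
im=imaging.camera("top")
cv2.imwrite("pics/t10.png",cv2.resize(im[160:250,200:350,::-1],None,fx=5,fy=5,interpolation=cv2.INTER_CUBIC))
s=r.get_state();print(s['eef_pos'],s['tcp_rot'],s['width'],s['ft_force'])
print(proj("side",[s['eef_pos'],[572,-166.5,116],[572,-166.5,64]]))
E
```

```text
[ 571.60926615 -166.38083744  151.02759993] [-8.99842705e+01 -2.09866982e-02 -4.50401547e+01] 59.67131642145778 [ 0.78193663  0.79892914 -0.0244862 ]
[[281.08921252 140.90317441]
 [280.79879819 151.18093898]
 [280.55221785 165.92199973]]
```

View pics/s10.png

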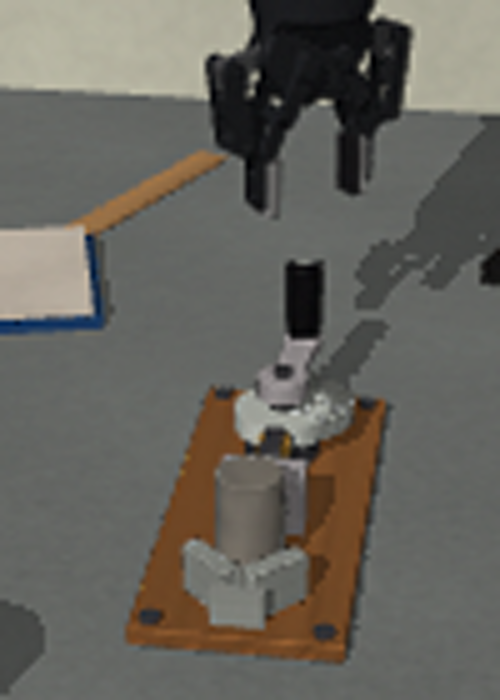

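View pics/t10.png

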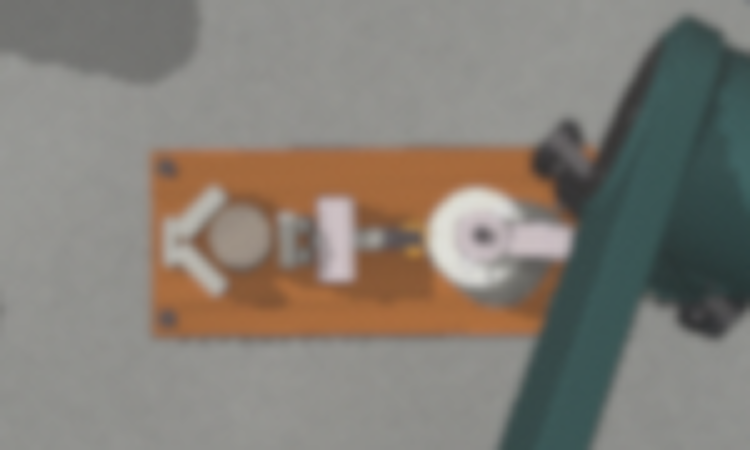

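Call:
{"api": "servo_tool", "payload": {
  "slide": [
    [0,0.6,0],
    [0,0.6,0],
    [0,0.6,0],
    [0,0.6,0],
    [0,0.6,0],
    [0,0,0],
    [0,0,0]
  ],
  "rot": [
    [0,0,0],
    [0,0,0],
    [0,0,0],
    [0,0,0],
    [0,0,0],
    [0,0,0],
    [0,0,0]
  ],
  "claw": [-0.4,-0.4,-0.4,-0.4,-0.4,-0.4,-0.4]
}}

```text
time: 15.28
eef_pos: [571.0, -166.2, 75.5]
tcp_rot: [-90.0, 0.1, -45.0]
ft_force: [1.2, -0.3, 0.6]
width: 60.0
```

Call:
{"api": "servo_tool", "payload": {
  "slide": [
    [0,0,0],
    [0,0,0],
    [0,0,0],
    [0,0,0],
    [0,0,0],
    [0,0,0],
    [0,0,0],
    [0,0,0]
  ],
  "rot": [
    [0,0,0],
    [0,0,0],
    [0,0,0],
    [0,0,0],
    [0,0,0],
    [0,0,0],
    [0,0,0],
    [0,0,0]
  ],
  "claw": [0.8,0.8,0.8,0.8,0.8,0.8,0.8,0.8],
  "force": 60
}}

```text
time: 15.95
eef_pos: [571.9, -167.0, 77.0]
tcp_rot: [-90.0, -0.1, -45.0]
ft_force: [-2.4, -0.5, 5.4]
width: 22.5
```

```bash
python3 - <<'E'
from h import *
im=imaging.camera("side")
cv2.imwrite("pics/s11.png",cv2.resize(im[100:240,220:320,::-1],None,fx=5,fy=5,interpolation=cv2.INTER_CUBIC))
s=r.get_state();print(s['eef_pos'],s['tcp_rot'],s['width'],s['ft_force'])
E
```

```text
[ 571.85678345 -166.99535087   76.95038634] [-89.98227501  -0.10758438 -45.02866505] 22.55570435327833 [-1.86667691 -0.96707546  4.9446102 ]
```

View pics/s11.png

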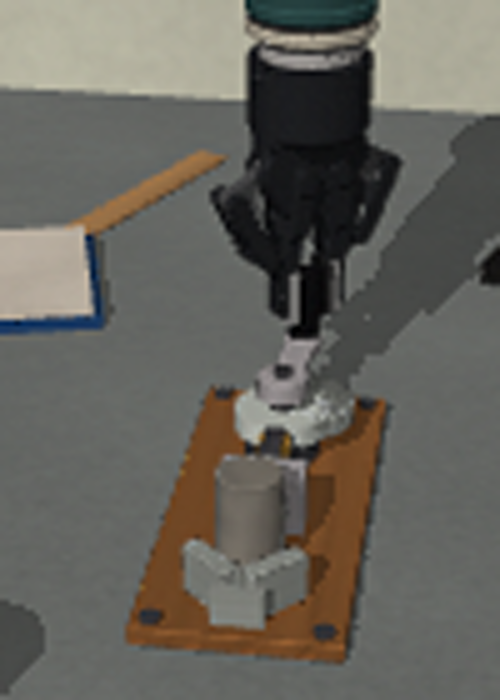

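```bash
cat > arc.py <<'E'
import sys,numpy as np
a0,da,n=map(float,sys.argv[1:4]); R=65.
ex=float(sys.argv[4]) if len(sys.argv)>4 else 0; ey=float(sys.argv[5]) if len(sys.argv)>5 else 0
ang=a0-da*np.arange(int(n)+1); p=R*np.c_[np.cos(ang),np.sin(ang)]
d=np.diff(p,axis=0); d+=np.array([ex,ey])/n
c=np.sqrt(.5); s=np.c_[d@[c,-c],0*d[:,0],d@[c,c]]/25
print([[round(x,2) for x in q] for q in s.tolist()], "end",ang[-1], ang[-1]*57.3, "sum",s.sum(0))
E
python3 arc.py -1.62 0.06 8
```

```text
[[-0.12, -0.0, -0.1], [-0.12, -0.0, -0.09], [-0.13, -0.0, -0.09], [-0.13, -0.0, -0.08], [-0.14, -0.0, -0.07], [-0.14, -0.0, -0.06], [-0.15, -0.0, -0.05], [-0.15, -0.0, -0.04]] end -2.1 -120.33 sum [-1.0869864   0.         -0.58846342]
```

Call:
{"api": "servo_tool", "payload": {
  "slide": [
    [-0.12,0,-0.1],
    [-0.12,0,-0.09],
    [-0.13,0,-0.09],
    [-0.13,0,-0.08],
    [-0.14,0,-0.07],
    [-0.14,0,-0.06],
    [-0.15,0,-0.05],
    [-0.15,0,-0.04]
  ],
  "rot": [
    [0,0,0],
    [0,0,0],
    [0,0,0],
    [0,0,0],
    [0,0,0],
    [0,0,0],
    [0,0,0],
    [0,0,0]
  ],
  "claw": [0.8,0.8,0.8,0.8,0.8,0.8,0.8,0.8]
}}

```text
time: 16.67
eef_pos: [544.1, -159.3, 77.0]
tcp_rot: [-89.9, -0.3, -45.0]
ft_force: [3.7, -6.0, 2.4]
width: 22.6
```

```bash
python3 - <<'E'
from h import *
s=r.get_state();print(s['eef_pos'],s['width'],s['ft_force'])
E
python3 arc.py -2.1 0.06 8
```

```text
[ 544.12733283 -159.26397501   77.00516696] 22.636619542204034 [ 3.69343312 -5.99587149  2.43571611]
[[-0.15, -0.0, -0.03], [-0.15, -0.0, -0.03], [-0.16, -0.0, -0.02], [-0.16, -0.0, -0.01], [-0.16, -0.0, 0.0], [-0.16, -0.0, 0.01], [-0.15, -0.0, 0.02], [-0.15, -0.0, 0.03]] end -2.58 -147.834 sum [-1.23589158  0.         -0.02001638]
```

Call:
{"api": "servo_tool", "payload": {
  "slide": [
    [-0.15,0,-0.03],
    [-0.15,0,-0.03],
    [-0.16,0,-0.02],
    [-0.16,0,-0.01],
    [-0.16,0,0],
    [-0.16,0,0.01],
    [-0.15,0,0.02],
    [-0.15,0,0.03]
  ],
  "rot": [
    [0,0,0],
    [0,0,0],
    [0,0,0],
    [0,0,0],
    [0,0,0],
    [0,0,0],
    [0,0,0],
    [0,0,0]
  ],
  "claw": [0.8,0.8,0.8,0.8,0.8,0.8,0.8,0.8]
}}

```text
time: 17.33
eef_pos: [521.2, -138.6, 77.0]
tcp_rot: [-90.0, -0.3, -45.0]
ft_force: [1.6, -11.3, 3.9]
width: 22.4
```

```bash
python3 - <<'E'
from h import *
im=imaging.camera("top")
cv2.imwrite("pics/t12.png",cv2.resize(im[160:250,200:350,::-1],None,fx=5,fy=5,interpolation=cv2.INTER_CUBIC))
im=imaging.camera("side")
cv2.imwrite("pics/s12.png",cv2.resize(im[100:240,220:320,::-1],None,fx=5,fy=5,interpolation=cv2.INTER_CUBIC))
s=r.get_state();print(s['eef_pos'],s['width'],s['ft_force'])
E
python3 arc.py -2.58 0.06 8
```

```text
[ 520.18233259 -137.16337005   76.8999009 ] 22.619046072537582 [-0.54320835 -2.06469169  9.09784938]
[[-0.15, -0.0, 0.04], [-0.15, -0.0, 0.05], [-0.15, -0.0, 0.06], [-0.14, -0.0, 0.07], [-0.14, -0.0, 0.07], [-0.13, -0.0, 0.08], [-0.13, -0.0, 0.09], [-0.12, -0.0, 0.1]] end -3.06 -175.338 sum [-1.1054727   0.          0.55295456]
```

View pics/t12.png

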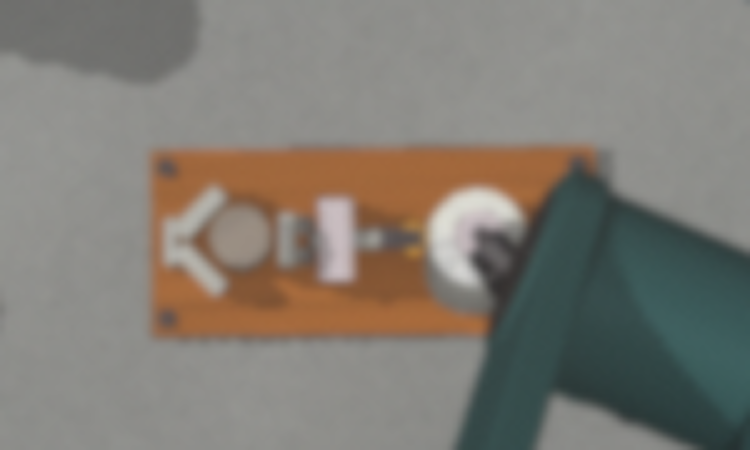

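View pics/s12.png

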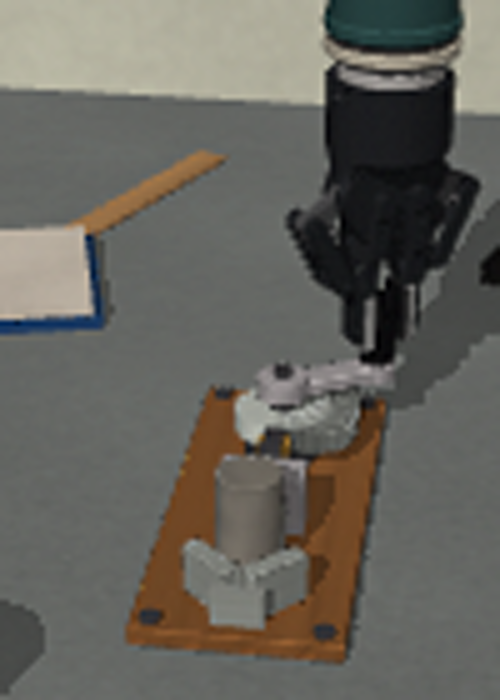

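Call:
{"api": "servo_tool", "payload": {
  "slide": [
    [-0.15,0,0.04],
    [-0.15,0,0.05],
    [-0.15,0,0.06],
    [-0.14,0,0.07],
    [0,0,0]
  ],
  "rot": [
    [0,0,0],
    [0,0,0],
    [0,0,0],
    [0,0,0],
    [0,0,0]
  ],
  "claw": [0.8,0.8,0.8,0.8,0.8]
}}

```text
time: 17.85
eef_pos: [514.1, -125.1, 76.9]
tcp_rot: [-90.1, -0.4, -44.9]
ft_force: [-0.6, -11.9, 6.7]
width: 22.4
```

```bash
python3 - <<'E'
from h import *
s=r.get_state();p=s['eef_pos'];print(p,s['width'],s['ft_force'])
pts=np.array([[571.9,-167],[544.1,-159.3],[520.2,-137.2],p[:2]])
o=least_squares(lambda c:np.hypot(*(pts-c).T)-65,[575,-102]);print(o.x,o.fun)
o2=least_squares(lambda c:np.hypot(*(pts-c[:2]).T)-c[2],[575,-102,65]);print(o2.x)
print([np.arctan2(*(q-o.x)[::-1]) for q in pts])
E
```

```text
[ 514.13512578 -125.06455374   76.93553425] 22.40149263976051 [ -0.60207016 -11.90621808   6.6714947 ]
[ 574.91488363 -102.07225923] [-0.00229969 -0.00329726  0.02058645 -0.01673622]
[ 574.86225657 -102.14447213   64.9192798 ]
[np.float64(-1.6171974419898583), np.float64(-2.064736968222846), np.float64(-2.570851742660656), np.float64(-2.7799418768852444)]
```

Call:
{"api": "servo_tool", "payload": {
  "slide": [
    [-0.14,0,0.07],
    [-0.13,0,0.08],
    [-0.13,0,0.09],
    [-0.12,0,0.1],
    [0,0,0],
    [0,0,0]
  ],
  "rot": [
    [0,0,0],
    [0,0,0],
    [0,0,0],
    [0,0,0],
    [0,0,0],
    [0,0,0]
  ],
  "claw": [0.8,0.8,0.8,0.8,0.8,0.8]
}}

```text
time: 18.35
eef_pos: [510.6, -111.5, 77.0]
tcp_rot: [-90.2, -0.4, -44.9]
ft_force: [-3.6, -19.5, 5.1]
width: 22.7
```

```bash
cat > f.py <<'E'
from h import *
def st():
    s=r.get_state();p=s['eef_pos'];d=p[:2]-[574.9,-102.07];a=np.arctan2(d[1],d[0]);F=s['ft_force']
    a=a-2*np.pi if a>0 else a
    print("pos",p.round(1),"w",s['width'].round(1),"F",F.round(1),"ang",a.round(3),"rad",np.hypot(*d).round(2),"tang resist",-(F[0]*np.sin(a)-F[1]*np.cos(a)).round(1),"radial",(F[0]*np.cos(a)+F[1]*np.sin(a)).round(1))
if __name__=="__main__": st()
E
python3 f.py; python3 arc.py -3.06 0.06 8
```

```text
[[-0.12, -0.0, 0.1], [-0.11, 0.0, 0.11], [-0.1, 0.0, 0.12], [-0.1, 0.0, 0.12], [-0.09, 0.0, 0.13], [-0.08, 0.0, 0.13], [-0.07, 0.0, 0.14], [-0.06, 0.0, 0.14]] end -3.54 -202.84199999999998 sum [-0.72520577  0.          1.00095216]Traceback (most recent call last):
  File "f.py", line 6, in <module>
    if __name__=="__main__": st()
                             ~~^^
  File "f.py", line 5, in st
    print("pos",p.round(1),"w",s['width'].round(1),"F",F.round(1),"ang",a.round(3),"rad",np.hypot(*d).round(2),"tang resist",-(F[0]*np.sin(a)-F[1]*np.cos(a)).round(1),"radial",(F[0]*np.cos(a)+F[1]*np.sin(a)).round(1))
                               ^^^^^^^^^^^^^^^^
AttributeError: 'float' object has no attribute 'round'
```

Call:
{"api": "servo_tool", "payload": {
  "slide": [
    [0,0,0],
    [0,0,0]
  ],
  "rot": [
    [0,0,0],
    [0,0,0]
  ],
  "claw": [0.8,0.8]
}}

```text
time: 18.52
eef_pos: [510.6, -111.2, 76.9]
tcp_rot: [-90.2, -0.4, -44.9]
ft_force: [-3.3, -19.7, 5.9]
width: 22.6
```

```bash
sed -i "s/s\['width'\].round(1)/round(float(s['width']),1)/" f.py; python3 f.py; python3 - <<'E'
from h import *
im=imaging.camera("top")
cv2.imwrite("pics/t13.png",cv2.resize(im[160:250,200:350,::-1],None,fx=5,fy=5,interpolation=cv2.INTER_CUBIC))
E
```

```text
pos [ 510.6 -111.2   76.9] w 22.6 F [ -3.3 -19.7   5.9] ang -3.0 rad 64.98 tang resist 19.1 radial 6.1
```

View pics/t13.png

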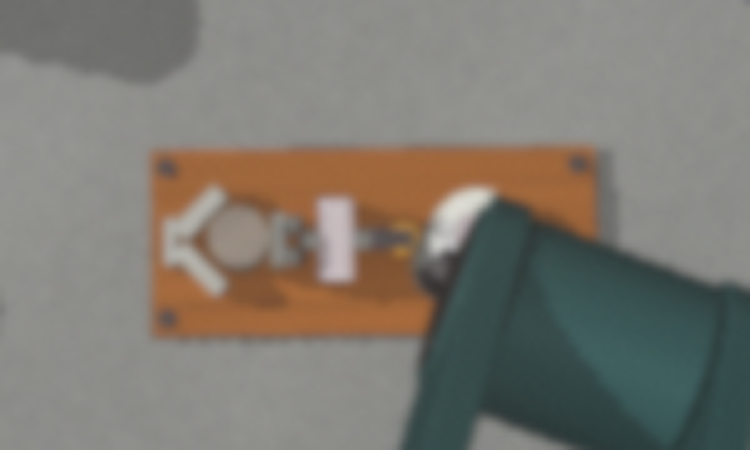

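Call:
{"api": "servo_tool", "payload": {
  "slide": [
    [-0.12,0,0.1],
    [-0.11,0,0.11],
    [-0.1,0,0.12],
    [-0.1,0,0.12],
    [0,0,0],
    [0,0,0]
  ],
  "rot": [
    [0,0,0],
    [0,0,0],
    [0,0,0],
    [0,0,0],
    [0,0,0],
    [0,0,0]
  ],
  "claw": [0.8,0.8,0.8,0.8,0.8,0.8]
}}

```text
time: 19.07
eef_pos: [510.3, -94.2, 76.9]
tcp_rot: [-90.2, -0.2, -45.0]
ft_force: [-2.4, -9.1, 9.8]
width: 22.4
```

```bash
python3 f.py
```

```text
pos [510.3 -94.2  76.9] w 22.4 F [-2.4 -9.1  9.8] ang -3.263 rad 65.09 tang resist 9.3 radial 1.2
```

Call:
{"api": "servo_tool", "payload": {
  "slide": [
    [-0.09,0,0.13],
    [-0.08,0,0.13],
    [-0.07,0,0.14],
    [-0.06,0,0.14],
    [0,0,0],
    [0,0,0]
  ],
  "rot": [
    [0,0,0],
    [0,0,0],
    [0,0,0],
    [0,0,0],
    [0,0,0],
    [0,0,0]
  ],
  "claw": [0.8,0.8,0.8,0.8,0.8,0.8]
}}

```text
time: 19.57
eef_pos: [513.8, -79.2, 76.9]
tcp_rot: [-90.2, -0.2, -45.0]
ft_force: [-4.0, -11.7, 11.6]
width: 22.4
```

```bash
python3 f.py; python3 arc.py -3.54 0.05 10;  python3 - <<'E'
from h import *
im=imaging.camera("top")
cv2.imwrite("pics/t14.png",cv2.resize(im[160:250,200:350,::-1],None,fx=5,fy=5,interpolation=cv2.INTER_CUBIC))
im=imaging.camera("side")
cv2.imwrite("pics/s14.png",cv2.resize(im[100:240,220:320,::-1],None,fx=5,fy=5,interpolation=cv2.INTER_CUBIC))
E
```

```text
pos [513.8 -79.2  76.9] w 22.4 F [ -4.  -11.7  11.6] ang -3.499 rad 65.18 tang resist 12.4 radial -0.4
[[-0.05, 0.0, 0.12], [-0.04, 0.0, 0.12], [-0.03, 0.0, 0.13], [-0.03, 0.0, 0.13], [-0.02, 0.0, 0.13], [-0.01, 0.0, 0.13], [-0.01, 0.0, 0.13], [-0.0, 0.0, 0.13], [0.0, 0.0, 0.13], [0.01, 0.0, 0.13]] end -4.04 -231.492 sum [-0.17568805  0.          1.27444791]
```

View pics/t14.png

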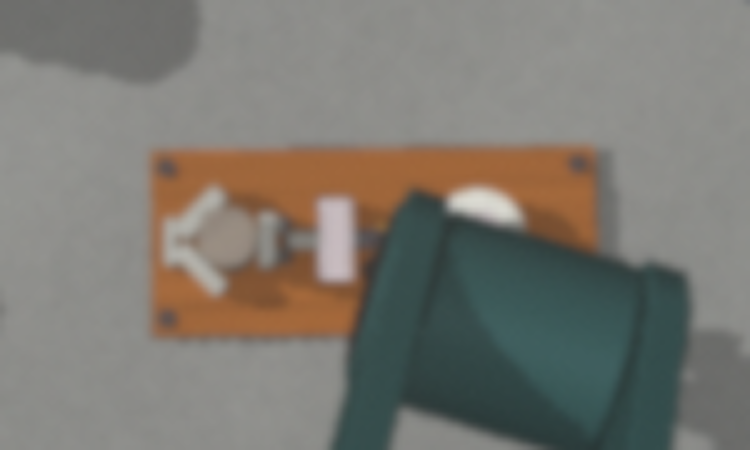

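View pics/s14.png

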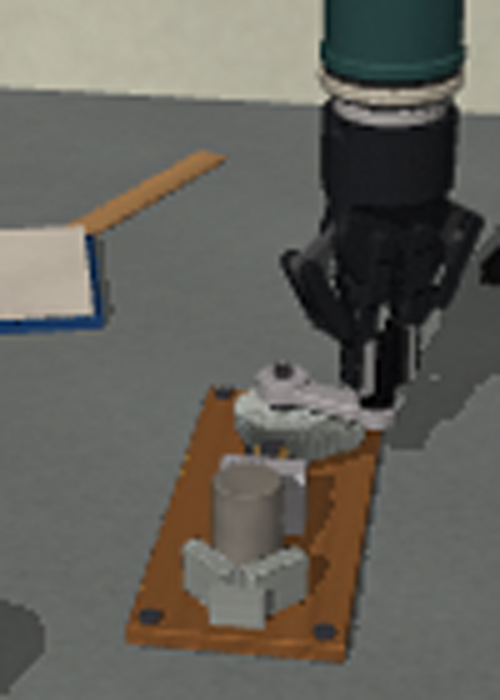

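Call:
{"api": "servo_tool", "payload": {
  "slide": [
    [-0.05,0,0.12],
    [-0.04,0,0.12],
    [-0.03,0,0.13],
    [0,0,0],
    [0,0,0]
  ],
  "rot": [
    [0,0,0],
    [0,0,0],
    [0,0,0],
    [0,0,0],
    [0,0,0]
  ],
  "claw": [0.8,0.8,0.8,0.8,0.8]
}}

```text
time: 20.08
eef_pos: [517.9, -70.2, 76.8]
tcp_rot: [-90.2, -0.1, -44.9]
ft_force: [-5.2, -12.1, 11.9]
width: 22.6
```

```bash
python3 f.py
```

```text
pos [517.9 -70.2  76.8] w 22.6 F [ -5.2 -12.1  11.9] ang -3.651 rad 65.3 tang resist 13.0 radial -1.4
```

Call:
{"api": "servo_tool", "payload": {
  "slide": [
    [-0.03,0,0.13],
    [-0.02,0,0.13],
    [0,0,0],
    [0,0,0]
  ],
  "rot": [
    [0,0,0],
    [0,0,0],
    [0,0,0],
    [0,0,0]
  ],
  "claw": [0.8,0.8,0.8,0.8]
}}

```text
time: 20.42
eef_pos: [521.8, -64.3, 76.9]
tcp_rot: [-90.2, -0.1, -45.0]
ft_force: [-5.7, -9.2, 12.0]
width: 22.7
```

```bash
python3 f.py
```

```text
pos [521.8 -64.3  76.9] w 22.7 F [-5.7 -9.2 12. ] ang -3.76 rad 65.2 tang resist 10.8 radial -0.7
```

Call:
{"api": "servo_tool", "payload": {
  "slide": [
    [-0.01,0,0.13],
    [-0.01,0,0.13],
    [0,0,0],
    [0,0,0]
  ],
  "rot": [
    [0,0,0],
    [0,0,0],
    [0,0,0],
    [0,0,0]
  ],
  "claw": [0.8,0.8,0.8,0.8]
}}

```text
time: 20.75
eef_pos: [527.1, -57.9, 77.0]
tcp_rot: [-90.0, -0.1, -45.0]
ft_force: [0.7, 0.4, 8.9]
width: 22.6
```

```bash
python3 f.py
```

```text
pos [527.1 -57.9  77. ] w 22.6 F [0.7 0.4 8.9] ang -3.887 rad 65.06 tang resist -0.7 radial -0.2
```

Call:
{"api": "servo_tool", "payload": {
  "slide": [
    [0,0,0.13],
    [0.01,0,0.13],
    [0,0,0],
    [0,0,0]
  ],
  "rot": [
    [0,0,0],
    [0,0,0],
    [0,0,0],
    [0,0,0]
  ],
  "claw": [0.8,0.8,0.8,0.8]
}}

```text
time: 21.08
eef_pos: [531.5, -53.6, 77.0]
tcp_rot: [-90.0, -0.1, -45.0]
ft_force: [0.7, -0.1, 10.3]
width: 22.5
```

```bash
python3 f.py;python3 arc.py -3.99 0.05 8;  python3 - <<'E'
from h import *
im=imaging.camera("top")
cv2.imwrite("pics/t15.png",cv2.resize(im[160:250,200:350,::-1],None,fx=5,fy=5,interpolation=cv2.INTER_CUBIC))
im=imaging.camera("side")
cv2.imwrite("pics/s15.png",cv2.resize(im[140:220,240:320,::-1],None,fx=7,fy=7,interpolation=cv2.INTER_CUBIC))
E
```

```text
pos [531.5 -53.6  77. ] w 22.5 F [ 0.7 -0.1 10.3] ang -3.983 rad 65.07 tang resist -0.5 radial -0.5
[[0.01, 0.0, 0.13], [0.02, 0.0, 0.13], [0.02, 0.0, 0.13], [0.03, 0.0, 0.13], [0.04, 0.0, 0.12], [0.04, 0.0, 0.12], [0.05, 0.0, 0.12], [0.06, 0.0, 0.12]] end -4.390000000000001 -251.54700000000003 sum [0.26858795 0.         0.99755495]
```

View pics/t15.png

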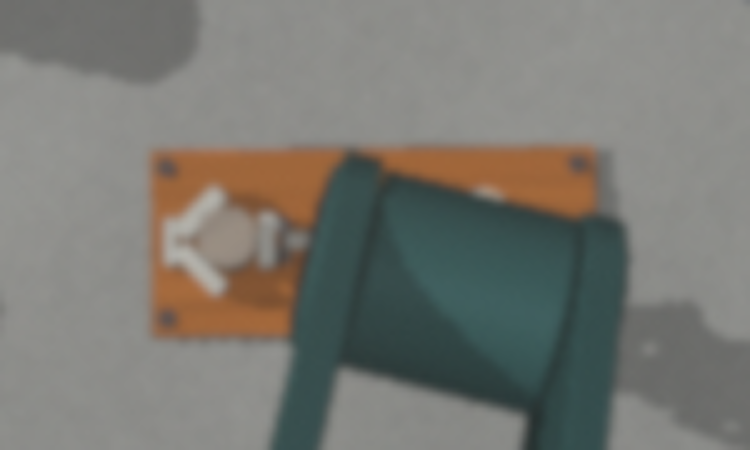

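View pics/s15.png

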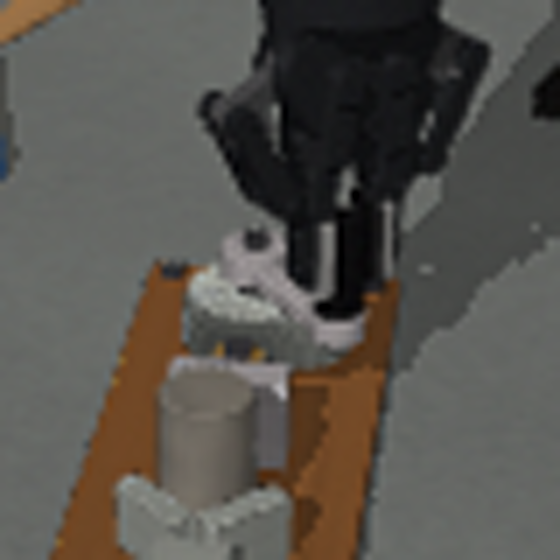

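Call:
{"api": "servo_tool", "payload": {
  "slide": [
    [0.01,0,0.13],
    [0.02,0,0.13],
    [0,0,0],
    [0,0,0]
  ],
  "rot": [
    [0,0,0],
    [0,0,0],
    [0,0,0],
    [0,0,0]
  ],
  "claw": [0.8,0.8,0.8,0.8]
}}

```text
time: 21.52
eef_pos: [536.9, -49.2, 77.0]
tcp_rot: [-90.0, -0.1, -45.0]
ft_force: [-1.0, -1.2, 10.0]
width: 22.5
```

```bash
python3 f.py
```

```text
pos [536.9 -49.2  77. ] w 22.5 F [-1.  -1.2 10. ] ang -4.09 rad 65.12 tang resist 1.6 radial -0.4
```

Call:
{"api": "servo_tool", "payload": {
  "slide": [
    [0,0,0],
    [0,0,0],
    [0,0,0],
    [0,0,0],
    [0,0,0],
    [0,0,0]
  ],
  "rot": [
    [0,0,0],
    [0,0,0],
    [0,0,0],
    [0,0,0],
    [0,0,0],
    [0,0,0]
  ],
  "claw": [0.3,0.1,-0.1,-0.3,-0.3,-0.3]
}}

```text
time: 22.02
eef_pos: [536.4, -48.5, 75.3]
tcp_rot: [-90.0, 0.0, -45.0]
ft_force: [-0.3, 0.6, -1.1]
width: 55.2
```

Call:
{"api": "servo_tool", "payload": {
  "slide": [
    [0,-0.4,0],
    [0,-0.8,0],
    [0,-1,0],
    [0,-1,0],
    [0,-1,0],
    [0,-1,0],
    [0,-0.5,0],
    [0,0,0]
  ],
  "rot": [
    [0,0,0],
    [0,0,0],
    [0,0,0],
    [0,0,0],
    [0,0,0],
    [0,0,0],
    [0,0,0],
    [0,0,0]
  ],
  "claw": [-0.3,-0.3,-0.3,-0.3,-0.3,-0.3,-0.3,-0.3]
}}

```text
time: 22.68
eef_pos: [538.9, -49.1, 222.1]
tcp_rot: [-89.8, -0.3, -45.0]
ft_force: [0.8, -0.1, 0.5]
width: 55.7
```

Call:
{"api": "servo_tool", "payload": {
  "slide": [
    [0.7,0,-0.7],
    [0.7,0,-0.7],
    [0.7,0,-0.7],
    [0.7,0,-0.7],
    [0.7,0,-0.7],
    [0.7,0,-0.7],
    [0.7,0,-0.7],
    [0.7,0,-0.7]
  ],
  "rot": [
    [0,0,0],
    [0,0,0],
    [0,0,0],
    [0,0,0],
    [0,0,0],
    [0,0,0],
    [0,0,0],
    [0,0,0]
  ],
  "claw": [-0.3,-0.3,-0.3,-0.3,-0.3,-0.3,-0.3,-0.3]
}}

```text
time: 23.35
eef_pos: [535.8, -247.4, 217.0]
tcp_rot: [-90.0, 0.1, -45.0]
ft_force: [0.9, -0.0, 0.3]
width: 55.8
```

```bash
python3 f.py;  python3 - <<'E'
from h import *
im=imaging.camera("top")
cv2.imwrite("pics/t16.png",cv2.resize(im[160:250,200:350,::-1],None,fx=5,fy=5,interpolation=cv2.INTER_CUBIC))
im=imaging.camera("side")
cv2.imwrite("pics/s16.png",cv2.resize(im[130:384,190:350,::-1],None,fx=2.3,fy=2.3,interpolation=cv2.INTER_CUBIC))
E
```

```text
pos [ 535.8 -247.4  217. ] w 55.8 F [ 0.9 -0.   0.3] ang -1.834 rad 150.55 tang resist 0.9 radial -0.2
```

View pics/t16.png

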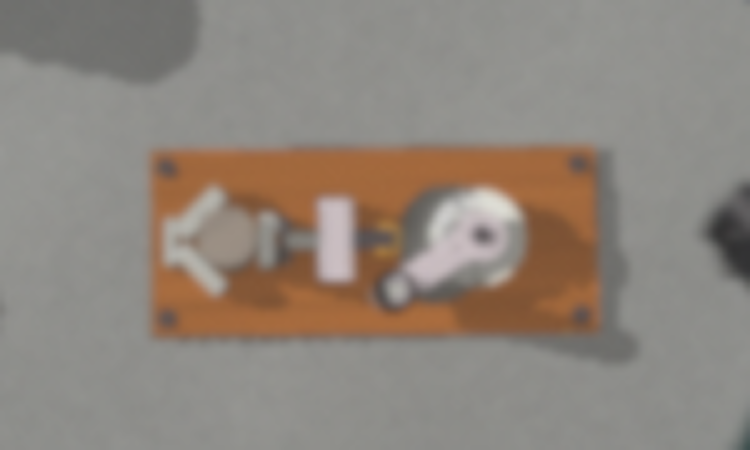

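View pics/s16.png

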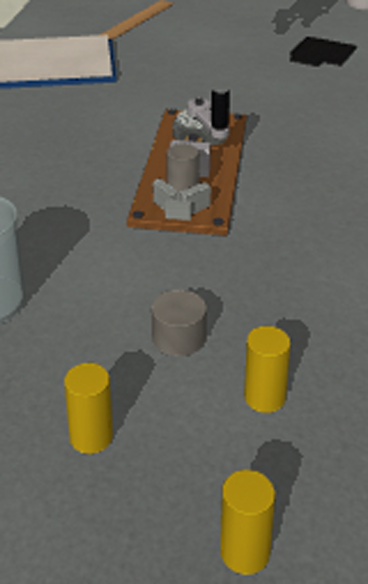

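```bash
python3 - <<'E'
from h import *
p=ray("top",(278.9,217.9),116); d=p[:2]-[574.9,-102]; print(p,np.hypot(*d),np.arctan2(d[1],d[0])-2*np.pi)
im=imaging.camera("top")
cv2.imwrite("pics/t17.png",cv2.resize(im[190:230,265:325,::-1],None,fx=12,fy=12,interpolation=cv2.INTER_CUBIC))
E
```

```text
[538.37039636 -49.56313269 116.        ] 63.90647068102529 -4.103921811319852
```

View pics/t17.png

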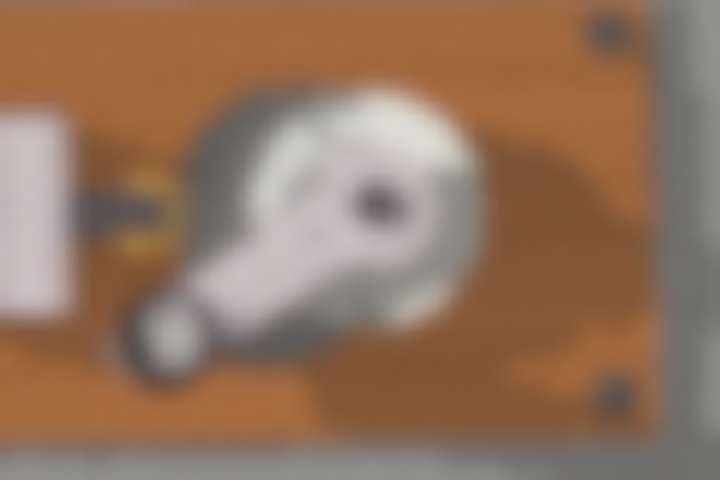

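The handle hasn't sprung back: it measures -4.10 rad against -4.09 rad at release. The cam radius at the roller is about 48 mm, which is the dwell, and the core is seated against the vee and the jaw. I'm handing in.

```bash
python3 -c "
from plant import workorder; print(workorder.job_done())"
```

```text
the job is handed in; nothing more can be done
None
```

I stood the slim grey core in the vee and let go. Then I cranked clockwise over the first rise into the dwell, about 2.47 rad in all. I handed the job in at about 23.5 s of the 72 s allowed.

**Dwell:** resistance on the handle fell from about 11 N at -3.76 rad to about 0 at -3.89 rad. I stopped at -4.09 rad, about 0.2 rad into the 0.5 rad dwell, with 1.6 N of resistance and no sign of the second rise.

**Last checks:**
- After letting go, the handle stayed put (-4.10 rad in the top picture).
- The cam radius at the roller looks to be about 48 mm, the dwell radius.
- The core stands upright, held between vee and jaw.
- The yellow cylinders, stub, beaker and shingle look unmoved, judged by eye.

**Disagreements:** midway up the first rise the wrist read about 19 N along the handle's path, more than the 10 to 14 N stated. It was back to 9–13 N further up the rise. The two cameras differed by up to 3 mm on the core, stub and vice, and by about 7 mm on the handle, so I took the crank's circle from the arm's own positions instead. I had no way to measure the clamping force directly.

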